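# Open the battery compartment of the kitchen scale

## Task

The kitchen scale lies face down because its batteries need changing. Press the orange snap tab in with the fingertips to release the grey battery cover, then push the cover by its ridge along its rails, the way its arrows point, until it is completely off its seat and lies flat on the back of the scale with both batteries uncovered and the tab sprung back out. Do not pick the cover up or push it off the scale, do not shove the scale about, and leave the two fresh batteries and the other things standing where they are.

Things in the scene. Friction and masses are not known exactly. Their poses are not given: they have to be found in the camera images.
- scale: Loose 1.3 kg kitchen scale lying face down: dark shell on a 250 (x) x 176 mm pale green glass plate. Origin: centre of the glass, on the worktop; z up; x is the way the cover slides off. Flat back at z = 30 mm, free from x = 0 to +116. Rubber feet, 25 mm wide, top z = 45.5, at x +-96, y +-62. Cover rails x -54 to 0, |y| 30 to 40, top z = 38. Battery well x -35 to -3, |y| < 28.
- tab_arm (a joint): Angle (rad) of the orange snap tab, a springy arm hinged at x = -104, z = 33 mm of the scale, pointing along its +x: 0 = out, latching; grows as pressed down, stop at 0.23. Its tooth, 3.3 mm high in a window of the cover, lets go above about 0.055. Press needed until the cover has slid 15 mm: a fingertip that goes on along x at the pressed height keeps it in. Springs out when let go.
- tab_pad (a point): Centre of the top of the tab's thumb pad (22 mm along x, 26 mm wide), at x = -71, y = 0, z = 38 mm in the scale's frame with the tab out. Pressed straight down 2.5 to 5 mm, about 6 to 15 N; stiff stop after 5 to 7 mm.
- cover: Grey loose battery cover, 54 (x) x 68 x 4 mm, 45 g, held by rails and tab. Origin: centre of its underside; axes as the scale's; seated at x = -27, y = 0, z = 30 mm of the scale. Push ridge on its rear (-x) edge, 6 mm thick, 44 mm wide, top 12 mm above the underside; arrow heads point along +x. Off its seat once slid 57 mm; past 115 mm its front nears the scale's edge.
- push_face (a point): Middle of the rear face of the cover's push ridge, 27 mm behind the cover's origin, 8 mm above its underside (seated: x = -54, y = 0, z = 38 mm in the scale's frame); pushed along +x by fingertips 3 to 8 mm above the scale's back, not lower: they would catch on the edge of the battery well.
- cell_a: Fresh battery, teal and light grey, 14 mm across, 50 mm tall, stood on end on the worktop on the +y side of the scale, about 25 mm from its glass. Origin: centre of its underside.
- cell_b: Second fresh battery, like the first and 35 to 125 mm further on (+x) along the scale's +y side. Origin: centre of its underside.
- mug: White mug with blue dots, 93 mm tall, bystander on the right. Origin: under its centre.
- lemon: Lemon, 71 x 53 x 51 mm, bystander at the right front. Origin: under its centre.
- garlic: Garlic bulb, 56 mm, bystander on the right. Origin: under its centre.
- honey_jar: Honey jar with a grey lid, 71 mm across, 110 mm tall, bystander on the left. Origin: under its centre.
- tuna_tin: Flat tin, 86 mm across, 40 mm tall, bystander at the left front. Origin: under its centre.
- egg_timer: Red and white kitchen timer, 58 mm across, 52 mm tall, bystander on the far left. Origin: under its centre.
There are look-alikes about, which are no part of the job. Several things have the shape of the cover; the one meant has the colours described above.

How it is judged:
On the way, in this order (a step that is already met when the one before it is completed fails the run):
1. the snap tab is pressed in while the cover is still on its seat (value of joint tab_arm above 0.05 rad and x of cover in the frame of scale below -0.015 m), for 0.1 s.
2. the cover has been pushed off its seat, clear of the rails (x of cover in the frame of scale above 0.029 m), for 0.1 s.
At the end, for the whole second after the job is handed in: The cover rests flat (0.06 rad, 3 mm) on the back of the scale, clear of rails and battery well: its centre 29 to 90 mm ahead of the scale's centre and within 35 mm of its middle line, at rest; the tab has sprung back out (below 0.03 rad) (x of cover in the frame of scale between 0.029 and 0.09 m and y of cover in the frame of scale between -0.035 and 0.035 m and z of cover in the frame of scale between 0.027 and 0.033 m and angle between cover's own z axis and vertical below 0.06 rad and value of joint tab_arm below 0.03 rad and linear speed of each of cover, scale below 0.01 m/s); the robot touches nothing.
It fails at once if the cover is lifted more than 10 mm off the scale (z of cover in the frame of scale above 0.04 m).
It fails at once if the cover is pushed off the scale (z of cover in the frame of scale below 0.015 m).
It fails at once if the scale is shoved more than 30 mm, lifted or tipped (distance of scale from where it was at the start of the episode above 0.03 m or height (world z) of scale above 0.015 m or angle between scale's own z axis and vertical above 0.12 rad).
It fails at once if a fresh battery is knocked, lifted or moved more than 20 mm (distance of any of cell_a, cell_b from where it was at the start of the episode above 0.02 m or angle between any of cell_a, cell_b's own z axis and vertical above 0.5 rad).
It fails at once if a bystander is moved more than 20 mm (distance of any of mug, lemon, garlic, honey_jar, tuna_tin, egg_timer from where it was at the start of the episode above 0.02 m).
It also fails if it takes over 32 s, if anything falls off the work surface, if the arm or the gripper's body presses on something with over 40 N, if the wrist force passes 120 N, or if a joint passes its speed limit or range.

## Robot

A 7-joint arm with a two-finger parallel gripper is mounted at the origin on a cart in front of the work surface, level with it; the furniture and walls round the work are solid. World frame = base frame: x ahead of the robot, y to its left, z up, the work surface at z = 0. Lengths are in m, angles in rad, forces in N, time in s.
With the tool pointing down it reaches from about 0.425 to 0.875 m from the base axis. Payload 4.7 kg.
Tool frame: the origin (TCP) lies on the front face of the gripper's body, between the roots of the fingers; the fingertips stand ctrl.tips_ahead ahead of it and the grasp point (between the pads) lies 54 mm ahead of it (ctrl.tips_ahead is the distance from the TCP to the fingertips, in m); x points along the fingers, y is the direction in which the jaws open and shut, and the axes are right-handed (so a half turn about x gives the same grasp; the last joint's range is limited). The gripper opens to 85 mm and grips with 20 to 120 N. Pads are 22 mm wide; open, the fingers measure 114 mm over their backs; the gripper's body (76 mm by 85 mm) begins 54 mm behind the grasp point. The pads swing forward as they close: fully open they stand 13 mm farther back than shut.
Start: joints at [1.265, 0.321, -0.07, 1.45, 0.023, 1.371, -0.057], TCP at [0.204, -0.617, 0.304] pointing down, gripper open.
Joint ranges: [-2.86, 2.86], [-0.3, 2.09], [-1.38, 1.24], [0.06, 2.45], [-1.56, 4.7], [0.09, 2.05], [-2.69, 2.69]. Speed limits (rad/s): [2.57, 2.57, 3.14, 3.14, 3.14, 3.14, 3.14].

## Interface

Orientations are given as [roll, pitch, yaw] about the fixed x, y, z axes, in that order (R = Rz(yaw) Ry(pitch) Rx(roll)).
In Python, from bench import ctrl gives the robot as it stands.
- The arm moves only by the tool servo_tool, never from a script. Its argument "moves" is a list of rows, each a list of 7 numbers: the shift along the tool's x, y, z in units of 0.04 m (1.0 is 0.04 m), then the turn, a rotation vector about the tool's x, y, z in units of 0.1 rad (1.0 is 0.1 rad), then the opening in per cent of the stroke, from 0 (shut) to 100 (fully open). In form: [[x, y, z, wx, wy, wz, hand], ...]. A call has 1 to 20 rows; each row shifts and turns the pose as measured when the row begins, along the tool's axes as they then stand; what a row does not reach is not made up. A row lasts 1/8 s, in which the tool goes at most 62.5 mm and 10.7 degrees, less where a joint would pass 70% of its speed; a pose out of reach is approached as far as the arm can. A call with a number of a shift or a turn outside -1 to 1 is refused whole. A call with a gripper value outside its range is refused whole. The fingers move at their own pace and stop on an object; "force" is the grip in N (left out, the last holds). Time passes only in rows, so rows that do not move let the fingers close. It gives the time, the measured TCP pose, the force and the opening at its end, in the units of the state.
- ctrl.state(): the state, without advancing time (a new reading comes with each control period).
- ctrl.grab_frame(name): name is "scene" or "top" or "wrist"; returns a dict with "image" (384x512x3 uint8, blue, green, red), "vertical_fov" (degrees; the focal length in pixels is half the picture's height over the tangent of half this angle, whatever the lens; pixels are square), "cx", "cy" (the principal point, pixels), "rvec" (rotation vector, rad) and "tvec" (3), from world to camera coordinates, as OpenCV has them. Camera axes: x right, y down, z forward; pixel columns grow to the right and rows downward; lengths in m; the calibration is good to about 2 mm. A picture is of the moment at which its call begins. There is no depth.
- ctrl.finish_job(): hands the job in, once; it reports no verdict.
The state is a dict: "clock": time; "joints": joint angles; "qvel": joint speeds; "effort": joint torques, N m; "eef_pos": TCP position; "ee_rot": TCP orientation; "contact_force": force on the tool from outside, world axes, zero at the start; "wrist_torque": the same for the moment, N m; "finger_gap": opening from 0.0 (shut) to 1.0 (fully open).
Only numpy, scipy, OpenCV 4.12 (cv2) and the standard library are available. Lean on these libraries where they do the work, as an engineer would, in place of code of your own. Each camera call takes 0.05 s, during which the arm holds its last target.

## Working session

There is one attempt and no reset: what is moved stays moved. The work goes in short steps, Python scripts to look and compute and a tool call to move; the robot and the scene stay as the last step left them, time stands still between calls to the robot, and variables do not carry over. Pictures are saved under pics/ and viewed, and the job is handed in when it is done.

Besides the shell and the picture viewer there is one more tool, called after "Call:" as name(argument=value, ...), one argument or row to a line, values as JSON. servo_tool: Moves the arm, as the interface text tells. Shifts and turns lie within -1 to 1; 1 stands for 0.04 m of shift or 0.1 rad of turn. Its arguments: {"type":"object","properties":{"moves":{"type":"array"},"force":{"type":"number"}},"required":["moves"]}

```bash
mkdir -p pics; ls; python3 - <<'E'
from bench import ctrl
import cv2
print(ctrl.state()); print(ctrl.tips_ahead)
for n in("scene","top","wrist"):
    f=ctrl.grab_frame(n); cv2.imwrite(f"pics/{n}0.png",f["image"]); print(n,f["vertical_fov"],f["cx"],f["cy"],f["rvec"],f["tvec"])
E
```

```text
pics
{'clock': 0.0, 'joints': array([ 1.26508855,  0.32179285, -0.07012478,  1.45170636,  0.02261408,
        1.37079267, -0.05690674]), 'qvel': array([-0.00040572, -0.00048624,  0.00040915, -0.00015941,  0.00227404,
       -0.00032391,  0.00125005]), 'effort': array([ 8.58491712e-04, -4.93580246e+01, -3.81675549e-01, -3.14333546e+01,
        1.29844298e-02,  1.15216253e-02,  1.32659162e-05]), 'eef_pos': array([ 0.20419892, -0.61665801,  0.30282752]), 'ee_rot': array([-1.51769557,  1.56888495,  1.9437702 ]), 'contact_force': array([ 0.65735739, -0.61319845,  0.71984315]), 'wrist_torque': array([-0.02813167,  0.04299634,  0.01635678]), 'finger_gap': 0.9968086268819427}
0.0726
scene 42.82016251999775 257.8681277117952 187.08828249452424 [ 1.11351041 -2.1182907   1.22341646] [0.284058   0.25369018 1.19113602]
top 52.18851655132258 258.3108762947931 189.40032663573436 [ 2.14442432 -2.05976643  0.22379776] [-0.00316603  0.50098058  1.08595852]
wrist 69.23150982368078 252.80650111587977 194.75232653940068 [-2.36419955  1.70658105  0.23293378] [-0.64951323 -0.03385987  0.37881985]
```

View pics/scene0.png

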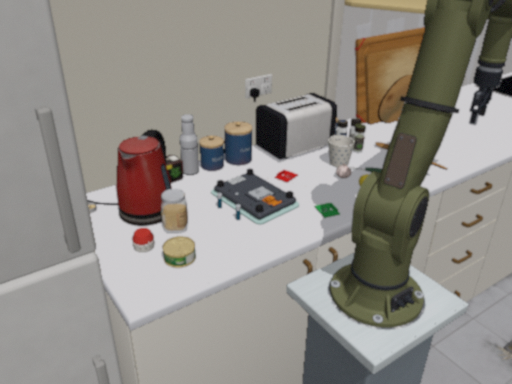

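View pics/top0.png

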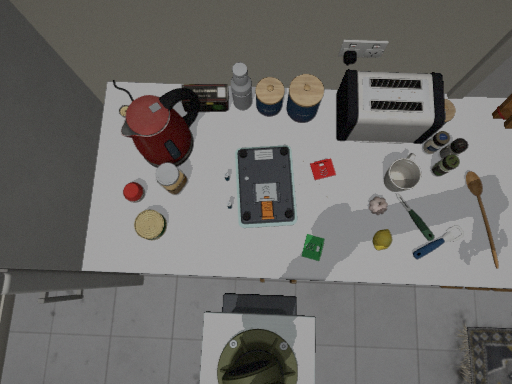

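```bash
python3 - <<'E'
import cv2
im=cv2.imread("pics/top0.png")
c=im[138:235,220:312]; cv2.imwrite("pics/c1.png",cv2.resize(c,None,fx=6,fy=6,interpolation=cv2.INTER_CUBIC))
E
```

```text
(no output)
```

View pics/c1.png

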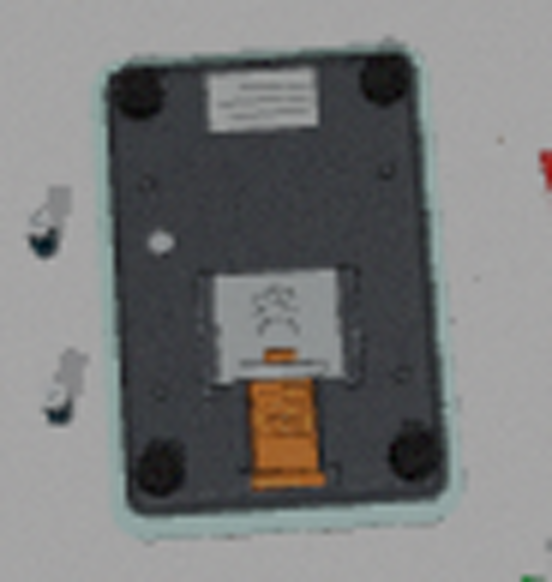

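```bash
cat > h.py <<'E'
import numpy as np,cv2
from scipy.optimize import least_squares
def K(f):
    fl=192/np.tan(np.radians(f["vertical_fov"])/2); return np.array([[fl,0,f["cx"]],[0,fl,f["cy"]],[0,0,1.]])
def proj(f,P): return cv2.projectPoints(np.array(P,float).reshape(-1,3),np.array(f["rvec"],float),np.array(f["tvec"],float),K(f),None)[0][:,0]
def S(p,P):
    P=np.array(P,float);c,s=np.cos(p[2]),np.sin(p[2]);return np.c_[p[0]+c*P[:,0]-s*P[:,1],p[1]+s*P[:,0]+c*P[:,1],P[:,2]]
def fit(f,uv,P):
    r=least_squares(lambda p:(proj(f,S(p,P))-uv).ravel(),[.6,0,0]);return r.x,r.fun.reshape(-1,2)
E
python3 - <<'E'
from bench import ctrl
from h import *
f=ctrl.grab_frame("top")
q=lambda a:(np.array(a,float)+.5)/6-.5+[220,138]
F=[[.096,.062,.0455],[.096,-.062,.0455],[-.096,.062,.0455],[-.096,-.062,.0455]]
uv=q([(138,92),(385,80),(160,466),(413,455)])
p,r=fit(f,uv,F);print(p,r)
P=[[-.071,0,.038],[-.054,0,.042],[0,.034,.034],[0,-.034,.034],[-.102,0,.033]]
print((proj(f,S(p,P))-[220,138]+.5)*6-.5)
print("G",(proj(f,S(p,[[x,y,0.004] for x in(.125,-.125) for y in(.088,-.088)]))-[220,138]+.5)*6)
s=ctrl.grab_frame("scene"); im=s["image"].copy()
im=cv2.resize(im[165:225,200:305],None,fx=7,fy=7,interpolation=cv2.INTER_CUBIC)
for (u,v),c in zip(proj(s,S(p,F+P)),[(0,255,0)]*4+[(0,0,255)]*5):
    cv2.circle(im,(int((u-200+.5)*7),int((v-165+.5)*7)),3,c,1)
cv2.imwrite("pics/s1.png",im)
E
```

```text
[ 0.52436685 -0.00241143  0.0973921 ] [[ 0.06583657 -0.29827001]
 [ 0.15399415 -0.57410929]
 [-0.4063666   0.6983745 ]
 [ 0.19423557  0.10452414]]
[[282.4658655  414.61364047]
 [280.47337708 378.88029122]
 [205.07813831 278.98560999]
 [341.93383832 271.32612779]
 [286.18999187 479.04630338]]
G [[ 89.55765899  64.90001551]
 [427.44931036  46.30024847]
 [111.49456215 544.08147191]
 [465.04351423 523.9121855 ]]
```

View pics/s1.png

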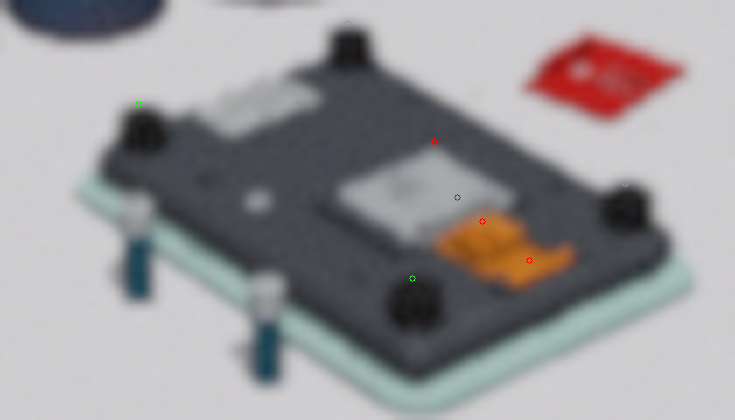

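```bash
cat >> h.py <<'E'
from scipy.spatial.transform import Rotation as Ro
def plan(st,target,yaw_y,down=True):
    R=Ro.from_euler('xyz',st["ee_rot"]).as_matrix()
    # desired: x down, y along dir yaw_y (mod pi closest)
    best=None
    for k in(0,np.pi):
        y=np.array([np.cos(yaw_y+k),np.sin(yaw_y+k),0]);x=np.array([0,0,-1.]);z=np.cross(x,y)
        D=np.c_[x,y,z];rv=Ro.from_matrix(R.T@D).as_rotvec()
        if best is None or np.linalg.norm(rv)<np.linalg.norm(best): best=rv
    d=np.array(target)-st["eef_pos"]
    print("R\n",R.round(3));print("shift world mm",(d*1e3).round(1),"tool units",(R.T@d/.04).round(3),"turn units",(best/.1).round(3))
E
python3 - <<'E'
from bench import ctrl
from h import *
st=ctrl.state()
plan(st,[.45,0,.25],.0974+np.pi/2)
E
```

```text
R
 [[-0.     0.314 -0.949]
 [ 0.001 -0.949 -0.314]
 [-1.    -0.001  0.   ]]
shift world mm [245.7 616.9 -53.4] tool units [  1.345 -12.707 -10.681] turn units [2.224e+00 2.000e-03 8.000e-03]
```

View pics/wrist0.png

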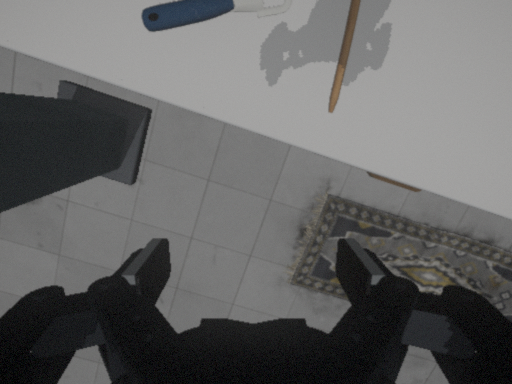

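Call:
servo_tool(
  moves=[
    [0,-0.7,-0.6,0,0,0,0],
    [0,-0.7,-0.6,0,0,0,0],
    [0,-0.7,-0.6,0,0,0,0],
    [0,-0.7,-0.6,0,0,0,0],
    [0,-0.7,-0.6,0,0,0,0],
    [0,-0.7,-0.6,0,0,0,0],
    [0,-0.7,-0.6,0,0,0,0],
    [0,-0.7,-0.6,0,0,0,0],
    [0,-0.7,-0.6,0,0,0,0],
    [0,-0.7,-0.6,0,0,0,0],
    [0,-0.7,-0.6,0,0,0,0],
    [0,-0.7,-0.6,0,0,0,0],
    [0,-0.7,-0.6,0,0,0,0],
  ],
)

```text
clock: 1.88
eef_pos: [0.39, -0.1611, 0.3024]
ee_rot: [1.119, 1.569, -1.708]
contact_force: [1.3, 0.3, 0.1]
finger_gap: -0.001
```

```bash
python3 - <<'E'
from bench import ctrl
from h import *
st=ctrl.state();print(st["clock"],st["eef_pos"],st["joints"].round(2))
plan(st,[.45,0,.25],.0974+np.pi/2)
E
```

```text
1.875 [ 0.39003998 -0.16108348  0.30240834] [ 0.88 -0.17 -0.49  1.96 -0.08  1.33 -0.84]
R
 [[-0.     0.309 -0.951]
 [-0.002 -0.951 -0.309]
 [-1.     0.001  0.001]]
shift world mm [ 60.  161.1 -52.4] tool units [ 1.303 -3.369 -2.671] turn units [ 2.168  0.006 -0.016]
```

Call:
servo_tool(
  moves=[
    [0.2,-0.7,-0.6,0,0,0,0],
    [0.2,-0.7,-0.6,0,0,0,0],
    [0.2,-0.7,-0.6,0,0,0,0],
    [0.2,-0.7,-0.5,0,0,0,0],
    [0.2,-0.6,-0.4,0.8,0,0,0],
    [0.2,0,0,0.8,0,0,0],
    [0,0,0,0.6,0,0,0],
  ],
)

```text
clock: 2.75
eef_pos: [0.4526, 0.0111, 0.2536]
ee_rot: [2.175, 1.565, -0.873]
contact_force: [-0.3, -1.0, -0.9]
finger_gap: -0.0
```

```bash
python3 - <<'E'
from bench import ctrl
from h import *
st=ctrl.state();print(st["clock"],st["eef_pos"],st["joints"].round(2))
plan(st,[.45,0,.25],.0974+np.pi/2)
for n in("scene","top","wrist"):
    f=ctrl.grab_frame(n); cv2.imwrite(f"pics/{n}1.png",f["image"])
    st=ctrl.state();R=Ro.from_euler('xyz',st["ee_rot"]).as_matrix()
    print(n,proj(f,st["eef_pos"]+R[:,0]*ctrl.tips_ahead),f["rvec"],f["tvec"])
E
```

```text
2.75 [0.45261374 0.0111003  0.25361558] [ 0.72 -0.06 -0.77  1.96 -0.04  1.22 -1.51]
R
 [[ 0.003  0.094 -0.996]
 [-0.004 -0.996 -0.094]
 [-1.     0.004 -0.003]]
shift world mm [ -2.6 -11.1  -3.6] tool units [0.091 0.27  0.091] turn units [-0.031 -0.03  -0.044]
scene [[264.00652943 155.84141024]] [ 1.11351041 -2.1182907   1.22341646] [0.284058   0.25369018 1.19113602]
top [[259.88702017 196.81191305]] [ 2.14442432 -2.05976643  0.22379776] [-0.00316603  0.50098058  1.08595852]
wrist [[252.98330248 244.60691038]] [-2.16982812  1.97173375  0.25781912] [-0.03383933  0.41688566  0.44901972]
```

View pics/wrist1.png

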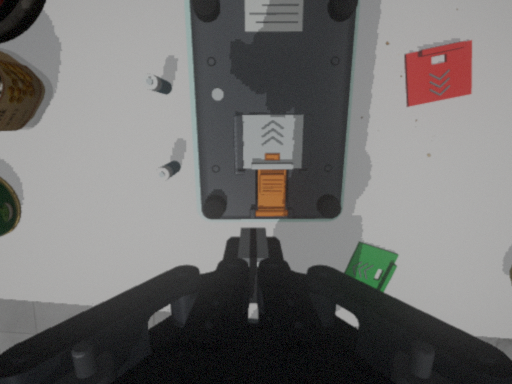

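View pics/scene1.png

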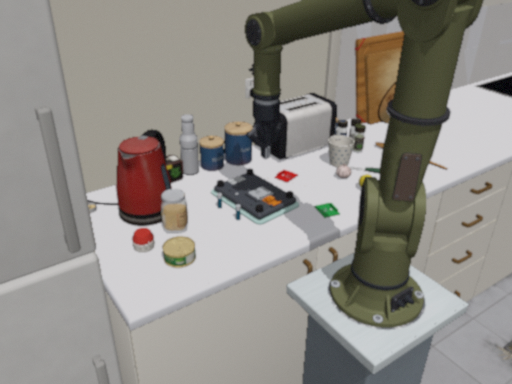

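```bash
python3 - <<'E'
import cv2
im=cv2.imread("pics/wrist1.png")
cv2.imwrite("pics/w1c.png",cv2.resize(im[0:235,180:370],None,fx=4,fy=4,interpolation=cv2.INTER_CUBIC)[:600])
cv2.imwrite("pics/w1d.png",cv2.resize(im[100:230,195:355],None,fx=4.5,fy=4.5,interpolation=cv2.INTER_CUBIC))
E
```

```text
(no output)
```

View pics/w1c.png

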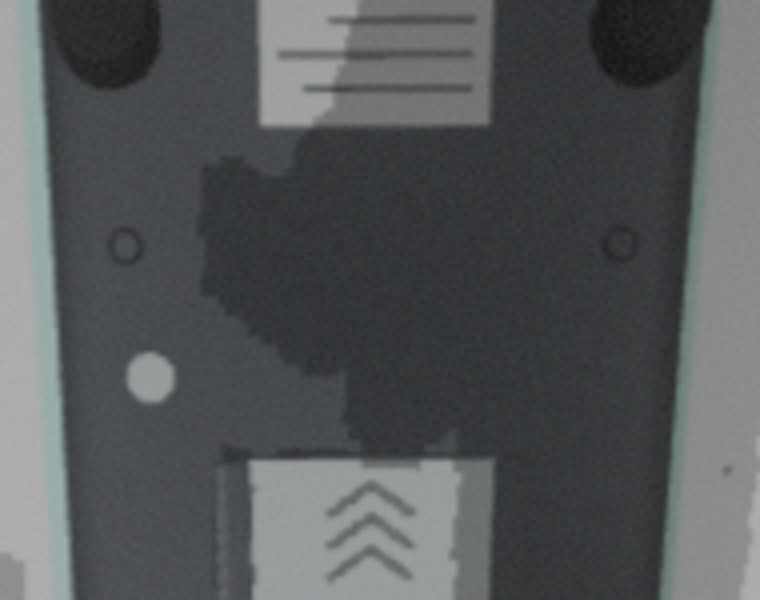

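View pics/w1d.png

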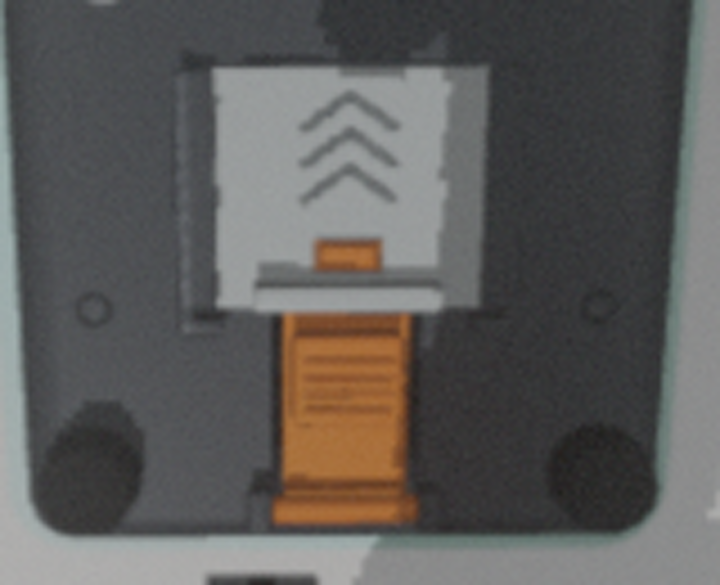

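```bash
cat >> h.py <<'E'
def fitd(f,uv,P,k1fix=None):
    P=np.array(P,float)
    def pr(p):
        d=np.array([p[3] if k1fix is None else k1fix,0,0,0,0.])
        return cv2.projectPoints(S(p,P),np.array(f["rvec"],float),np.array(f["tvec"],float),K(f),d)[0][:,0]
    r=least_squares(lambda p:(pr(p)-uv).ravel(),[.53,0,.1,0.]);return r.x,r.fun.reshape(-1,2)
E
python3 - <<'E'
from bench import ctrl
from h import *
f=ctrl.grab_frame("wrist")
d=lambda a:(np.array(a,float)+.5)/4.5-.5+[195,100]
c=lambda a:(np.array(a,float)+.5)/4-.5+[180,0]
P=[[-.054,.022,.042],[-.054,-.022,.042],[0,.034,.034],[0,-.034,.034],[-.071,0,.038],[-.096,.062,.0455],[-.096,-.062,.0455],[.096,.062,.0455],[.096,-.062,.0455]]
uv=np.r_[d([(255,311),(443,311),(212,66),(489,66),(347,380),(87,480),(602,475)]),c([(106,35),(646,30)])]
for kf in(0,None):
    p,r=fitd(f,uv,P,kf);print(p,"\n",r.round(1).tolist())
p,r=fitd(f,uv[:5],P[:5],0);print(p,"\n",r.round(1).tolist())
t=ctrl.grab_frame("top")
F=[[.096,.062,.0455],[.096,-.062,.0455],[-.096,.062,.0455],[-.096,-.062,.0455],[-.054,0,.042],[0,.034,.034],[0,-.034,.034]]
q=lambda a:(np.array(a,float)+.5)/6-.5+[220,138]
ut=q([(138,92),(385,80),(160,466),(413,455),(281,378),(214,276),(338,270)])
for kf in(0,None):
    p,r=fitd(t,ut,F,kf);print("top",p,"\n",r.round(1).tolist())
E
```

```text
[ 0.52594081 -0.00276609  0.10458186  0.        ] 
 [[-0.7, 1.9], [0.3, 1.5], [-3.6, 1.9], [2.4, 1.4], [-0.2, 1.6], [-0.9, 4.5], [2.1, 4.6], [-3.0, -6.0], [3.6, -5.8]]
[ 0.52871122 -0.00290406  0.10220737 -0.08552737] 
 [[-0.4, -0.8], [0.5, -1.0], [-3.1, -0.4], [2.4, -0.5], [0.1, -1.0], [-0.8, 1.9], [1.9, 2.2], [-0.2, -1.0], [-0.3, 1.1]]
[ 0.52762616 -0.00320808  0.09723268  0.        ] 
 [[-0.5, 0.1], [0.5, 0.1], [-3.0, -0.0], [3.1, -0.0], [-0.1, 0.0]]
top [ 0.52476082 -0.00278673  0.09693037  0.        ] 
 [[0.2, -0.4], [0.3, -0.7], [-0.3, 0.6], [0.3, -0.0], [0.0, 0.0], [-1.4, 0.4], [0.8, 0.1]]
top [ 0.52503694 -0.0030308   0.09647163 -1.17635402] 
 [[0.5, -0.1], [-0.0, -0.1], [-0.1, 0.3], [0.0, -0.4], [0.1, -0.1], [-1.3, 0.3], [0.8, 0.0]]
```

```bash
cat > go.py <<'E'
import sys
from bench import ctrl
from h import *
p=[.527,-.003,.098]
st=ctrl.state();T=S(p,[[float(sys.argv[1]),float(sys.argv[2]),float(sys.argv[3])+ctrl.tips_ahead]])[0]
R=Ro.from_euler('xyz',st["ee_rot"]).as_matrix();tip=st["eef_pos"]+R[:,0]*ctrl.tips_ahead
c,s=np.cos(p[2]),np.sin(p[2]);e=tip[:2]-p[:2]
print("clock",st["clock"],"tip in scale mm",np.round([1e3*(c*e[0]+s*e[1]),1e3*(-s*e[0]+c*e[1]),1e3*tip[2]],1),"F",st["contact_force"].round(1))
plan(st,T,p[2]+np.pi/2)
E
python3 go.py -.074 0 .052
```

```text
clock 3.0 tip in scale mm [-71.9  20.2 181.8] F [ 0.3 -0.2  0.3]
R
 [[ 0.005  0.096 -0.995]
 [-0.004 -0.995 -0.096]
 [-1.     0.005 -0.004]]
shift world mm [   0.3  -20.6 -129.8] tool units [3.247 0.499 0.057] turn units [-0.021 -0.045 -0.048]
```

Call:
servo_tool(
  moves=[
    [0.7,0.25,0.03,0,0,0,0],
    [0.7,0.25,0.03,0,0,0,0],
    [0.7,0,0,0,0,0,0],
    [0.7,0,0,0,0,0,0],
    [0.4,0,0,0,-0.04,-0.04,0],
    [0,0,0,0,0,0,0],
  ],
)

```text
clock: 3.75
eef_pos: [0.4551, -0.013, 0.1249]
ee_rot: [2.557, 1.565, -0.488]
contact_force: [0.3, -0.5, 0.8]
finger_gap: -0.001
```

```bash
python3 go.py -.074 0 .042
python3 - <<'E'
from bench import ctrl
import cv2
a=ctrl.grab_frame("wrist")["image"];b=ctrl.grab_frame("scene")["image"]
a=cv2.resize(a[80:280,170:370],None,fx=2,fy=2);b=cv2.resize(b[140:230,190:310],(400,300),interpolation=cv2.INTER_CUBIC)
b=cv2.copyMakeBorder(b,0,100,0,0,0);cv2.imwrite("pics/m1.png",cv2.hconcat([a,b]))
E
```

```text
clock 3.75 tip in scale mm [-72.1  -3.2  52.3] F [ 0.3 -0.5  0.8]
R
 [[ 0.005  0.097 -0.995]
 [-0.003 -0.995 -0.097]
 [-1.     0.003 -0.005]]
shift world mm [ -1.8   2.8 -10.3] tool units [ 0.256 -0.074  0.039] turn units [-0.011 -0.049 -0.032]
```

View pics/m1.png

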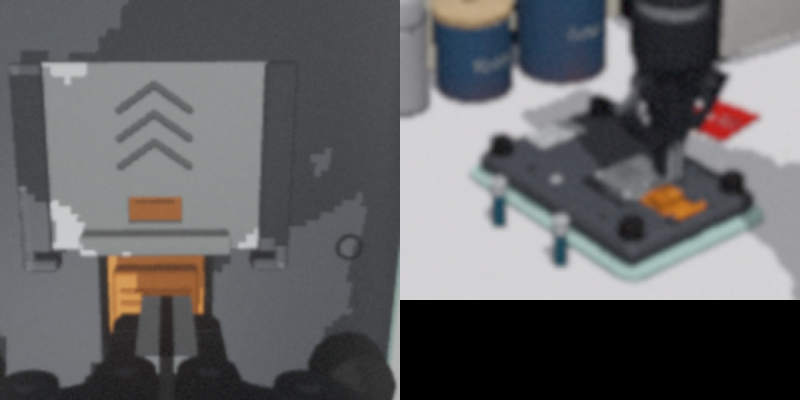

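Call:
servo_tool(
  moves=[
    [0.12,-0.08,0.04,0,-0.04,-0.03,0],
    [0.12,0,0,0,0,0,0],
    [0,0,0,0,0,0,0],
  ],
)

```text
clock: 4.22
eef_pos: [0.4556, -0.0098, 0.118]
ee_rot: [2.751, 1.563, -0.294]
contact_force: [-0.6, -0.4, 0.9]
finger_gap: -0.003
```

```bash
python3 go.py -.074 0 .034
```

```text
clock 4.225 tip in scale mm [-71.2   0.   45.4] F [-0.6 -0.4  0.9]
R
 [[ 0.007  0.097 -0.995]
 [-0.002 -0.995 -0.097]
 [-1.     0.003 -0.007]]
shift world mm [ -2.3  -0.4 -11.4] tool units [0.285 0.005 0.06 ] turn units [-0.011 -0.071 -0.029]
```

Call:
servo_tool(
  moves=[
    [0.15,0,0.04,0,-0.1,-0.03,0],
    [0.1,0,0.02,0,0,0,0],
    [0.08,0,0,0,0,0,0],
  ],
)

```text
clock: 4.6
eef_pos: [0.4545, -0.01, 0.1059]
ee_rot: [0.54, 1.569, -2.504]
contact_force: [-3.9, 0.8, 13.4]
finger_gap: -0.004
```

```bash
python3 go.py -.074 0 .034
```

```text
clock 4.6 tip in scale mm [-72.9   0.   33.3] F [-3.9  0.8 13.4]
R
 [[-0.001  0.097 -0.995]
 [-0.001 -0.995 -0.097]
 [-1.     0.001  0.002]]
shift world mm [-1.2 -0.2  0.7] tool units [-0.018  0.002  0.03 ] turn units [-0.011  0.015 -0.009]
```

Call:
servo_tool(
  moves=[
    [0,0,0,0,0,0,0],
    [0,0,-0.12,0,0,0,0],
    [0,0,-0.12,0,0,0,0],
  ],
)

```text
clock: 4.97
eef_pos: [0.462, -0.0094, 0.1068]
ee_rot: [0.264, 1.561, -2.781]
contact_force: [-4.5, 0.2, 6.9]
finger_gap: -0.001
```

```bash
python3 go.py .006 0 .034
```

```text
clock 4.975 tip in scale mm [-66.   -0.2  34.2] F [-4.5  0.2  6.9]
R
 [[-0.009  0.096 -0.995]
 [-0.004 -0.995 -0.096]
 [-1.     0.003  0.01 ]]
shift world mm [70.9  7.  -0.2] tool units [-0.012 -0.004 -1.782] turn units [-0.016  0.097 -0.026]
```

Call:
servo_tool(
  moves=[
    [0.01,0,-0.14,0,0.1,-0.02,0],
    [0.01,0,-0.14,0,0,0,0],
    [0.005,0,-0.14,0,0,0,0],
  ],
)

```text
clock: 5.35
eef_pos: [0.4751, -0.0084, 0.105]
ee_rot: [0.16, 1.559, -2.885]
contact_force: [-4.4, -1.2, 6.2]
finger_gap: -0.004
```

```bash
python3 go.py .006 0 .034
python3 - <<'E'
from bench import ctrl
import cv2
a=ctrl.grab_frame("wrist")["image"];b=ctrl.grab_frame("scene")["image"]
a=cv2.resize(a[80:280,170:370],None,fx=2,fy=2);b=cv2.resize(b[140:230,190:310],(400,300),interpolation=cv2.INTER_CUBIC)
b=cv2.copyMakeBorder(b,0,100,0,0,0);cv2.imwrite("pics/m2.png",cv2.hconcat([a,b]))
E
```

```text
clock 5.35 tip in scale mm [-53.   -0.5  32.4] F [-4.4 -1.2  6.2]
R
 [[-0.011  0.096 -0.995]
 [-0.003 -0.995 -0.096]
 [-1.     0.002  0.011]]
shift world mm [57.9  6.   1.6] tool units [-0.056 -0.011 -1.455] turn units [-0.022  0.114 -0.018]
```

View pics/m2.png

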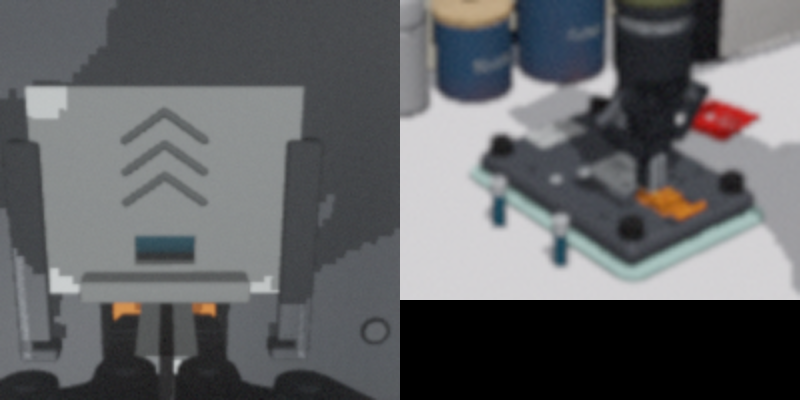

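Call:
servo_tool(
  moves=[
    [-0.01,0,-0.15,0,0,0,0],
    [-0.04,-0.01,-0.2,0,0.1,0,0],
    [-0.03,0,-0.2,0,0.1,0,0],
    [0,0,-0.2,0,0,0,0],
  ],
)

```text
clock: 5.95
eef_pos: [0.5073, -0.005, 0.1078]
ee_rot: [3.037, 1.559, -0.009]
contact_force: [-1.0, 1.1, 0.5]
finger_gap: -0.003
```

```bash
python3 go.py .017 0 .035
python3 - <<'E'
from bench import ctrl
import cv2
a=ctrl.grab_frame("wrist")["image"];b=ctrl.grab_frame("scene")["image"]
a=cv2.resize(a[80:280,170:370],None,fx=2,fy=2);b=cv2.resize(b[140:230,190:310],(400,300),interpolation=cv2.INTER_CUBIC)
b=cv2.copyMakeBorder(b,0,100,0,0,0);cv2.imwrite("pics/m3.png",cv2.hconcat([a,b]))
E
```

```text
clock 5.95 tip in scale mm [-18.9  -0.2  35.2] F [-1.   1.1  0.5]
R
 [[ 0.012  0.096 -0.995]
 [-0.    -0.995 -0.096]
 [-1.     0.001 -0.012]]
shift world mm [36.6  3.7 -0.2] tool units [ 0.016 -0.004 -0.92 ] turn units [-0.023 -0.121 -0.013]
```

View pics/m3.png

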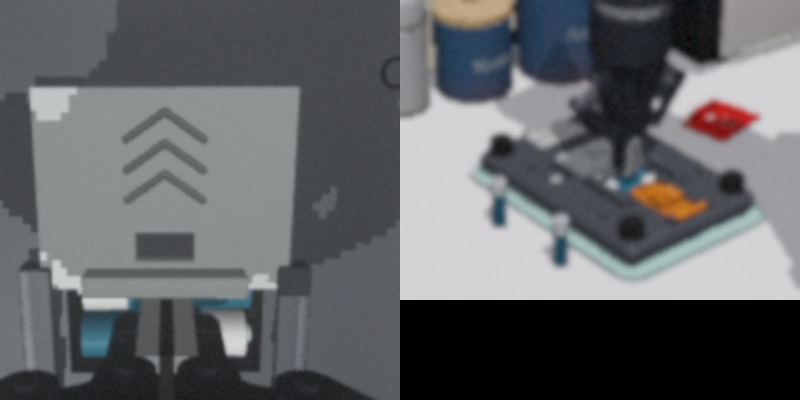

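Call:
servo_tool(
  moves=[
    [0.01,0,-0.2,0,-0.1,0,0],
    [0,0,-0.2,0,0,0,0],
    [0,0,-0.2,0,0,0,0],
    [0,0,-0.15,0,0,0,0],
    [0,0,-0.1,0,0,0,0],
  ],
)

```text
clock: 6.68
eef_pos: [0.5438, -0.0014, 0.1074]
ee_rot: [2.773, 1.569, -0.273]
contact_force: [-1.1, -1.0, 1.0]
finger_gap: -0.004
```

```bash
python3 go.py .017 0 .035
python3 - <<'E'
from bench import ctrl
import cv2
a=ctrl.grab_frame("wrist")["image"];b=ctrl.grab_frame("scene")["image"]
a=cv2.resize(a[80:280,170:370],None,fx=2,fy=2);b=cv2.resize(b[140:230,190:310],(400,300),interpolation=cv2.INTER_CUBIC)
b=cv2.copyMakeBorder(b,0,100,0,0,0);cv2.imwrite("pics/m4.png",cv2.hconcat([a,b]))
E
```

```text
clock 6.675 tip in scale mm [17.  -0.  34.8] F [-1.1 -1.   1. ]
R
 [[ 0.001  0.096 -0.995]
 [-0.    -0.995 -0.096]
 [-1.     0.    -0.001]]
shift world mm [0.1 0.  0.2] tool units [-0.006 -0.    -0.002] turn units [-0.023 -0.012 -0.005]
```

View pics/m4.png

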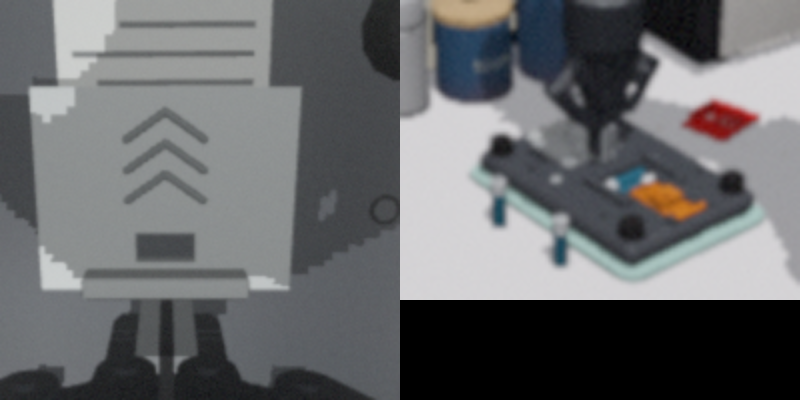

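Cover is straight and clear of the rails. Now I back off a little and lift.

Call:
servo_tool(
  moves=[
    [-0.02,0,0.15,0,0,0,0],
    [-0.3,0,0.1,0,0,0,0],
    [-0.8,0,0,0,0,0,0],
    [-0.8,0,0,0,0,0,0],
    [-0.9,0,0,0,0,0,0],
    [-0.9,0,0.3,0,0,0,0],
    [-0.5,0,0.8,0,0,0,0],
    [0,0,0.8,0,0,0,0],
    [0,0,0,0,0,0,0],
  ],
)

```text
clock: 7.9
eef_pos: [0.4529, -0.0086, 0.2869]
ee_rot: [2.398, 1.562, -0.646]
contact_force: [-0.2, -0.4, -0.5]
finger_gap: -0.002
```

```bash
python3 go.py .017 0 .035
python3 - <<'E'
from bench import ctrl
import cv2
a=ctrl.grab_frame("wrist")["image"];cv2.imwrite("pics/w5.png",cv2.resize(a,(800,600)))
b=ctrl.grab_frame("scene")["image"]
b=cv2.resize(b[140:230,190:310],None,fx=6,fy=6,interpolation=cv2.INTER_CUBIC)
cv2.imwrite("pics/s5.png",b)
E
```

```text
clock 7.9 tip in scale mm [-73.8   1.2 214.3] F [-0.2 -0.4 -0.5]
R
 [[ 0.007  0.098 -0.995]
 [-0.005 -0.995 -0.098]
 [-1.     0.006 -0.006]]
shift world mm [  91.     7.3 -179.3] tool units [ 4.497  0.014 -2.253] turn units [-0.003 -0.064 -0.059]
```

View pics/w5.png

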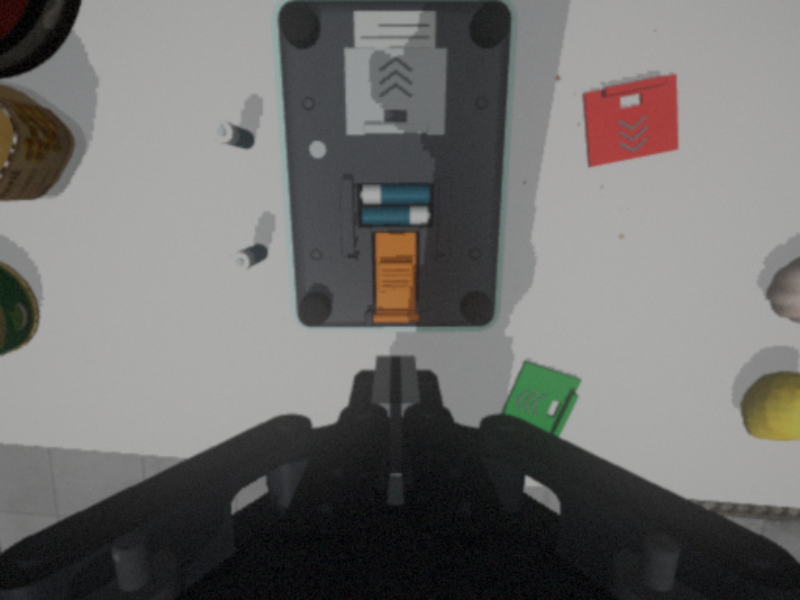

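View pics/s5.png

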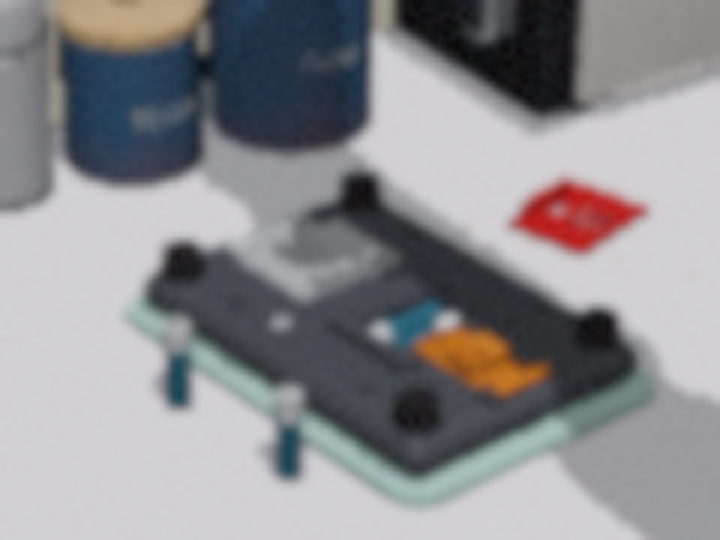

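```bash
python3 - <<'E'
from bench import ctrl
from h import *
f=ctrl.grab_frame("wrist")
r=384/600
D=np.array([-.0855,0,0,0,0.])
def un(u,z):
    n=cv2.undistortPoints(np.array([[u]],float),K(f),D)[0,0]
    Rm=cv2.Rodrigues(np.array(f["rvec"],float))[0];c=-Rm.T@np.array(f["tvec"],float);d=Rm.T@np.r_[n,1]
    w=c+d*(z-c[2])/d[2];e=w[:2]-[.527,-.003];a=.098
    return np.round(1e3*np.array([np.cos(a)*e[0]+np.sin(a)*e[1],-np.sin(a)*e[0]+np.cos(a)*e[1]]),1)
for n,u,z in[("front l",(346,47),.034),("front r",(447,49),.034),("rear l",(345,134),.034),("rear r",(446,134),.034),("foot rl",(316,307),.0455),("foot rr",(478,308),.0455),("foot fl",(300,26),.0455),("foot fr",(490,25),.0455)]:
    print(n,un(((u[0]+.5)*r-.5,(u[1]+.5)*r-.5),z))
E
```

```text
front l [91.2 34.5]
front r [ 90.1 -34.7]
rear l [33.5 36.2]
rear r [ 33.6 -35.2]
foot rl [-90.1  59.7]
foot rr [-90.8 -61.2]
foot fl [101.5  63.5]
foot fr [102.4 -61.6]
```

```bash
python3 -c "
from bench import ctrl
print(ctrl.finish_job()); print(ctrl.state()['clock'])"
```

```text
the job is handed in; nothing more can be done
None
the job is handed in; nothing more can be done
```

The cover is off its seat and lying on the back of the scale, and I handed the job in at about 8 s of the 32 s allowed. The hand-in gave no verdict, so the result below is from my own last checks.

**What I did:** I pressed the orange tab in about 4.7 mm with the closed fingertips (about 13 N). I then slid them forward at that height so they pushed the cover by its ridge along the rails, backed off and lifted clear.

**Last checks in the pictures:**
- **Cover:** it looks flat and straight. Its centre is about 56 mm ahead of the scale's centre (the allowed range is 29 to 90 mm), and within 1 mm of the middle line.
- **Batteries and tab:** both batteries in the well are uncovered. The tab looks sprung back out, though I judged this by eye and did not measure its angle.
- **Surroundings:** the fresh batteries are still standing. The arm touches nothing, with the force reading near zero.

**What disagreed:** in the last wrist picture everything on the scale, its feet included, measured about 6 mm further ahead than my first estimate. I think this is camera or lens error, but a small shift of the scale is possible. Either would be well under the 30 mm limit. The 56 mm figure already allows for it. My first pose overlaid on the scene camera also came out 2 to 3 pixels off.

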